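# Raise the telescopic display stand to its next hole and set the jam on it

## Robot

A 6-joint arm with a two-finger parallel gripper is mounted at the origin on a cart in front of the work surface, level with it; the furniture and walls round the work are solid. World frame = base frame: x ahead of the robot, y to its left, z up, the work surface at z = 0. Lengths are in m, angles in rad, forces in N, time in s.
With the tool pointing down it reaches from about 0.3 to 0.875 m from the base axis. Payload 6.4 kg.
Tool frame: the origin (TCP) lies between the finger pads; the fingertips stand ctrl.tip_extent ahead of it and the grasp point (between the pads) is the TCP (ctrl.tip_extent is the distance from the TCP to the fingertips, in m); z points along the fingers, y is the line along which they close (so a half turn about z gives the same grasp; the last joint's range is limited). The gripper opens to 85 mm and grips with 20 to 120 N. Pads are 22 mm wide; open, the fingers measure 114 mm over their backs; the gripper's body (76 mm by 85 mm) begins 54 mm behind the grasp point. The pads swing forward as they close: fully open they stand 13 mm farther back than shut.
Start: joints at [-1.422, 0.181, 1.607, -0, 1.354, -0.206], TCP at [0.2, -0.539, 0.25] pointing down, gripper open.
Joint ranges: [-2.99, 2.99], [-0.89, 2.07], [0.3, 2.58], [-1.14, 4.28], [0, 2.63], [-3.12, 3.12]. Speed limits (rad/s): [2.57, 2.57, 3.01, 3.14, 3.14, 3.14].

## Interface

Orientations are given as a unit quaternion [w, x, y, z].
In Python, from bench import ctrl gives the robot as it stands.
- The arm moves only by the tool send_rows, never from a script. Its arguments are lists of equal length, an entry for each row: "dr": the turn, a rotation vector about the tool's x, y, z in units of 6 degrees (1.0 is 6 degrees), a list of three; "xyz": the shift along the tool's x, y, z in cm, a list of three; "jaw": the opening in per cent of the stroke, from 0 (shut) to 100 (fully open). In form: {"dr": [[wx, wy, wz], ...], "xyz": [[dx, dy, dz], ...], "jaw": [jaw, ...]}. A call has exactly 8 rows; each row is the pose to reach, as a shift and turn from the pose commanded when the call began, along the tool's axes at that moment; what a row does not reach only later rows make up. A row lasts 1/8 s, in which the tool goes at most 62.5 mm and 10.7 degrees, less where a joint would pass 70% of its speed; a pose out of reach is approached as far as the arm can. A call with a gripper value outside its range is refused whole. The fingers move at their own pace and stop on an object; the grip force is fixed at half the most. Time passes only in rows, so rows that repeat a pose let the fingers close, or fill a call up. It gives the time, the measured TCP pose, the force, the opening and the grip force at its end, in the units of the state.
- ctrl.get_obs(): the state, without advancing time (a new reading comes with each control period).
- ctrl.camera(name): name is "scene" or "top"; returns the picture (384x512x3 uint8, red, green, blue); there is no depth.
- ctrl.calibration(name): a dict with "camera_matrix" (3x3 intrinsics, pixels), "world_from_camera" (4x4, takes a point from camera to world coordinates). Camera axes: x right, y up, looking along -z (the intrinsics and any distortion apply to the point x, -y, -z); pixel columns grow to the right and rows downward; lengths in m; the calibration is good to about 2 mm. A picture is of the moment at which its call begins. calibration takes no time and is no camera call.
- ctrl.hand_in(): hands the job in; it is judged then, once.
The state is a dict: "time_s": time; "q": joint angles; "dq": joint speeds; "joint_efforts": joint torques, N m; "eef_pos": TCP position; "eef_rot": TCP orientation; "wrist_force": force on the tool from outside, world axes, zero at the start; "torque": the same for the moment, N m; "opening": opening from 0.0 (shut) to 1.0 (fully open); "grasp_force": force on a finger pad.
Only numpy, scipy, OpenCV 4.12 (cv2) and the standard library are available. Lean on these libraries where they do the work, as an engineer would, in place of code of your own. Each camera call takes 0.05 s, during which the arm holds its last target. There are 200 camera calls.

## Task

The telescopic display stand was left between two holes: pull its black knob gently straight up until the brass button pops out through the next hole above, and stop there. Push the knob down, with about 15 N (the weight of a large bottle of water), for a moment to make sure that the button holds, without ever wrenching the button. Then let go, set the jam jar gently upright in the middle of the stand's round wooden plate, and leave the two flasks where they are.

Things in the scene. Friction and masses are not known exactly. Their poses are not given: they have to be found in the camera images.
- stand: Heavy dark round foot of the display stand (130 mm across, 14 mm high, fixed) with a square lowest tube. Origin: centre of its underside on the counter, on the tubes' upright axis; z up, -x is the side of the holes and the button, +y the side of the plate. In it stands the middle tube (see collar), in which the inner tube, the post with knob and plate, slides.
- collar (a point): Black clamp collar, its top 66 mm above the counter, on the axis. It holds the fixed square aluminium middle tube (25 mm wide) at a height that differs by up to 16 mm either way and is not reported. That tube has two 12 mm square holes in its -x wall, 70 mm apart. The button starts hidden behind the wall between them, 10 to 60 mm below the upper hole.
- post (a joint): How far the post is drawn out, m, growing upward: -0.008 to 0.008 at the start, 0.017 to 0.053 with the button in the upper hole (it depends on the middle tube). End stops at -0.010 and 0.062. Drag 4 N, moving weight 0.2 kg: raising takes about 6 N, and it stays where it is left. Locked, it has 1.5 mm of play either way, then stops.
- button (a joint): Sprung brass button (9 mm round pin with a domed end) in the post, m: about 0 while held in behind the wall, 0.0085 when popped right out through a hole, towards -x of the stand. Its spring pushes with 2 to 5 N. Button and hole bear up to 20 N; more is wrenching.
- knob_top (a point): Centre of the top of the black knob: an upright ribbed cylinder of 28 mm diameter reaching 40 mm down from here, on the tubes' axis. It moves up with the post. 48 mm below this point the plate's arm begins.
- plate (a point): Centre of the upper face of the round wooden plate, 110 mm in diameter, 7 mm thick, flat; 95 mm from the knob's axis, 48 mm lower than the knob's top. It moves up with the post. Its x, y, z axes are those of the stand.
- jam_jar: Closed jar of red jam with a gold lid, 58 mm in diameter (60 at most), 70 mm high, 0.18 to 0.3 kg, standing on the counter. Origin: centre of its underside, z up.
- green_flask: Conical glass flask with something green, 84 mm wide at the foot, 137 mm high, loose; leave it alone. Origin: centre of its underside.
- red_flask: The same flask with something red; leave it alone. Origin: centre of its underside.

How it is judged:
By the outcome, as a careful person would: the job done as asked, in the order asked, and still so for the second after the job is handed in, with the robot touching nothing.
It also fails if it takes over 69 s, if anything falls off the work surface, if the arm or the gripper's body presses on something with over 40 N, if the wrist force passes 120 N, or if a joint passes its speed limit or range.

## Working session

There is one attempt and no reset: what is moved stays moved. The work goes in short steps, Python scripts to look and compute and a tool call to move; the robot and the scene stay as the last step left them, time stands still between calls to the robot, and variables do not carry over. Pictures are saved under pics/ and viewed, at most 10 in all, crops included, and the job is handed in when it is done.

Besides the shell and the picture viewer there is one more tool, called after "Request:" by a JSON object that holds its "fn" and its "kwargs". send_rows: Moves the arm, as the interface text tells. Its arguments: {"type":"object","properties":{"dr":{"type":"array","items":{"type":"array","items":{"type":"number"}}},"xyz":{"type":"array","items":{"type":"array","items":{"type":"number"}}},"jaw":{"type":"array","items":{"type":"number"}}},"required":["dr","xyz","jaw"]}

```bash
mkdir -p pics; ls; python3 - <<'E'
from bench import ctrl
import cv2,numpy as np
for n in("scene","top"):
    im=ctrl.camera(n); cv2.imwrite(f"pics/{n}0.png",cv2.cvtColor(im,cv2.COLOR_RGB2BGR))
    c=ctrl.calibration(n); print(n,{k:np.round(v,4).tolist() if not isinstance(v,str) else v for k,v in c.items()})
o=ctrl.get_obs(); print(o, ctrl.tip_extent)
E
```

```text
pics
scene {'camera_matrix': [[402.1151, 0.0, 253.3121], [0.0, 402.1151, 192.9468], [0.0, 0.0, 1.0]], 'world_from_camera': [[-0.8133, 0.3106, -0.4919, 0.0366], [-0.5818, -0.4358, 0.6868, 0.5581], [-0.001, 0.8448, 0.5351, 0.755], [0.0, 0.0, 0.0, 1.0]]}
top {'camera_matrix': [[445.6192, 0.0, 256.0447], [0.0, 445.6192, 190.4676], [0.0, 0.0, 1.0]], 'world_from_camera': [[-0.0085, 0.9839, -0.1785, 0.385], [-0.9999, -0.0094, -0.0038, -0.1947], [-0.0054, 0.1785, 0.9839, 1.2707], [0.0, 0.0, 0.0, 1.0]]}
{'time_s': 0.1, 'q': array([-1.42228894e+00,  1.81453216e-01,  1.60791333e+00,  1.22131051e-05,
        1.35382164e+00, -2.06258100e-01]), 'dq': array([-0.00012053, -0.00170292, -0.00291967, -0.00164164,  0.00023413,
       -0.00081747]), 'joint_efforts': array([-6.13023094e-04, -4.45882881e+01, -3.52238095e+01, -3.01652117e-04,
        4.24216065e-03,  4.10635562e-05]), 'eef_pos': array([ 0.19970877, -0.53869874,  0.24947927]), 'eef_rot': array([-7.97260937e-04,  9.84308809e-01,  1.76452634e-01,  2.89924052e-05]), 'wrist_force': array([-0.05803173,  0.68020393,  0.41661288]), 'torque': array([-0.00689451, -0.01552966, -0.05283358]), 'grasp_force': 0.0, 'opening': 0.9951237743279105} 0.019
```

View pics/scene0.png

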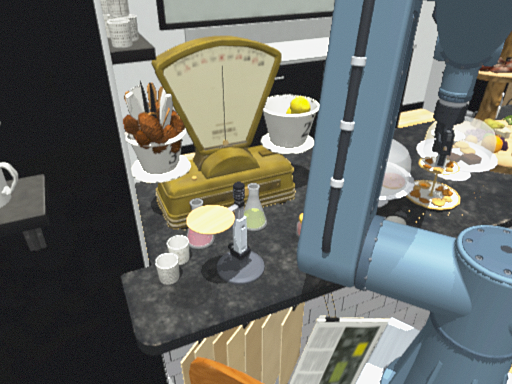

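View pics/top0.png

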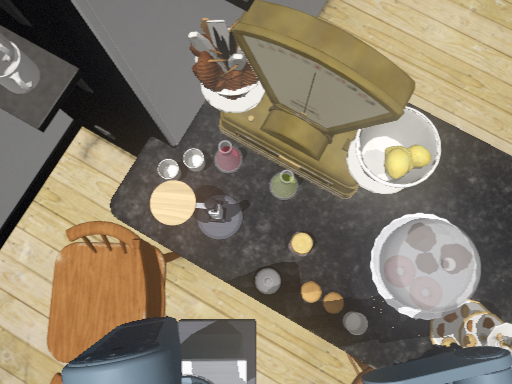

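The scene view shows the stand near (240,265), with its plate at (211,219) and knob at (238,190). The arm mostly hides the jar. The top view shows the plate at (173,203), the knob near (216,210), the gold jar lid at (301,243), and the flasks at (228,157) and (284,185). I'll enlarge both.

```bash
python3 - <<'E'
import cv2,numpy as np
a=cv2.imread("pics/top0.png")[140:280,140:340]; a=cv2.resize(a,None,fx=4,fy=4,interpolation=cv2.INTER_CUBIC)
b=cv2.imread("pics/scene0.png")[170:290,170:320]; b=cv2.resize(b,None,fx=5,fy=5,interpolation=cv2.INTER_CUBIC)
cv2.imwrite("pics/topc.png",a);cv2.imwrite("pics/scenec.png",b)
E
```

```text
(no output)
```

View pics/topc.png

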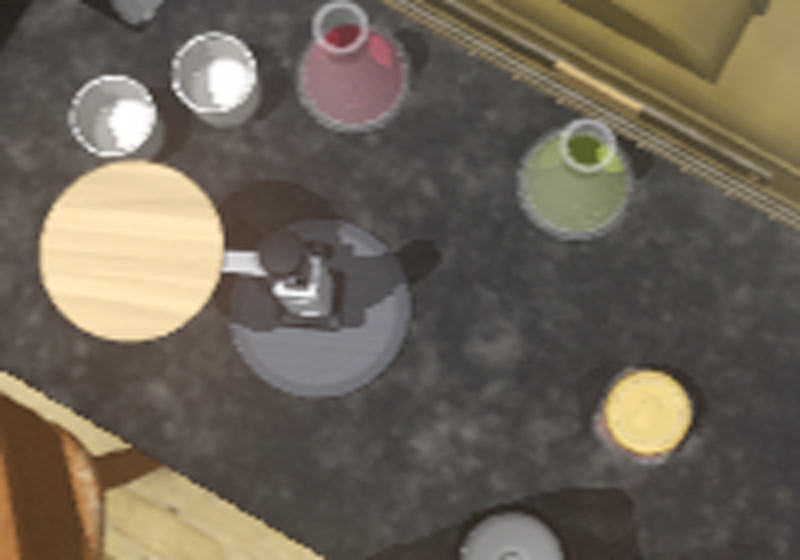

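View pics/scenec.png

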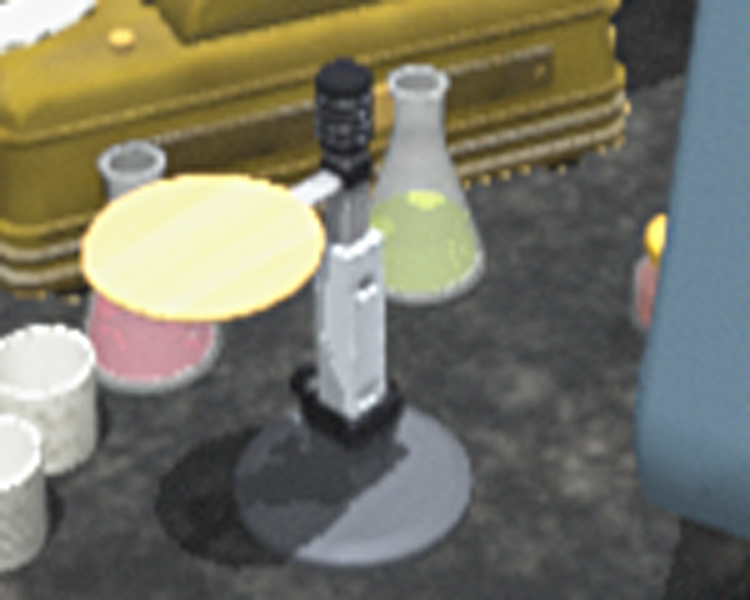

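The top crop puts the knob top at (211,202.5), the plate at (173,202.5) and the jar lid at (302,243) in full-image pixels. The scene crop puts the knob top at (238.6,185), the plate at (211,219) and the upper hole at (243,227), on the near wall. I'll triangulate from these.

```bash
cat > h.py <<'E'
from bench import ctrl
import cv2,numpy as np
from scipy.spatial.transform import Rotation as R
def ray(n,u,v):
    c=ctrl.calibration(n);K=np.array(c["camera_matrix"]);T=np.array(c["world_from_camera"])
    d=np.linalg.solve(K,[u,v,1.]);d=T[:3,:3]@(d*[1,-1,-1]);return T[:3,3],d/np.linalg.norm(d)
def onz(n,u,v,z):
    p,d=ray(n,u,v);return p+d*(z-p[2])/d[2]
def tri(a,b):
    A=0;B=0;L=[ray("scene",*a),ray("top",*b)]
    for p,d in L: M=np.eye(3)-np.outer(d,d);A=A+M;B=B+M@p
    X=np.linalg.solve(A,B);return X,[np.linalg.norm((np.eye(3)-np.outer(d,d))@(X-p)) for p,d in L]
def proj(n,X):
    c=ctrl.calibration(n);K=np.array(c["camera_matrix"]);T=np.array(c["world_from_camera"])
    q=T[:3,:3].T@(np.asarray(X)-T[:3,3])*[1,-1,-1];q=K@q;return q[:2]/q[2]
def tool(X): # world target -> shift in tool axes, cm
    o=ctrl.get_obs();w=o["eef_rot"];Rm=R.from_quat([w[1],w[2],w[3],w[0]]).as_matrix()
    return Rm.T@(np.asarray(X)-o["eef_pos"])*100,Rm
def snap(n,f,box=None,s=1):
    im=cv2.cvtColor(ctrl.camera(n),cv2.COLOR_RGB2BGR)
    if box: im=cv2.resize(im[box[1]:box[3],box[0]:box[2]],None,fx=s,fy=s,interpolation=cv2.INTER_CUBIC)
    cv2.imwrite("pics/"+f,im)
E
python3 - <<'E'
from h import *
np.set_printoptions(precision=4,suppress=True)
k,e=tri((238.6,185),(211,202.5));print("knob",k,e)
p,e=tri((210.8,219.2),(173,202.5));print("plate",p,e)
print("foot", onz("top",140+320/4,140+308/4,.014), onz("scene",170+353/5,170+483/5,.014))
print("jar",onz("top",302,243,.070))
print("red",onz("top",140+355/4,140+80/4,.03),"green",onz("top",140+577/4,140+188/4,.03))
print(np.degrees(np.arctan2(*(p-k)[[1,0]])),np.linalg.norm((p-k)[:2]))
o=ctrl.get_obs();q=o["eef_rot"];print(R.from_quat([q[1],q[2],q[3],q[0]]).as_matrix())
E
```

```text
knob [ 0.5416 -0.087   0.2589] [np.float64(0.00015484630408924553), np.float64(0.00015484630408934178)]
plate [0.5495 0.0093 0.2123] [np.float64(3.4394521075829115e-05), np.float64(3.4394521075892846e-05)]
foot [ 0.5374 -0.087   0.014 ] [ 0.5316 -0.0741  0.014 ]
jar [ 0.4586 -0.312   0.07  ]
red [ 0.6996 -0.1125  0.03  ] green [ 0.6193 -0.2699  0.03  ]
85.30618894359296 0.09660859667977169
[[ 0.9377  0.3474 -0.0002]
 [ 0.3474 -0.9377  0.0016]
 [ 0.0003 -0.0016 -1.    ]]
```

Request:
{"fn": "send_rows", "kwargs": {"dr": [[0, 0, -1], [0, 0, -2.5], [0, 0, -4], [0, 0, -5.5], [0, 0, -7], [0, 0, -8.5], [0, 0, -10], [0, 0, -10.8]], "xyz": [[3, -2, -6], [8, -5, -9], [13, -8.3, -9], [18.5, -11.8, -9], [24, -15.3, -9], [29, -18.6, -9], [34, -21.8, -9], [39, -25, -9]], "jaw": [100, 100, 100, 100, 100, 100, 100, 100]}}

```text
time_s: 1.1
eef_pos: [0.478, -0.1692, 0.3401]
eef_rot: [0.0, 0.735, 0.678, -0.0]
wrist_force: [1.2, -1.2, -0.5]
opening: 1.001
grasp_force: 0.0
```

```bash
python3 - <<'E'
from h import *
np.set_printoptions(precision=4,suppress=True)
o=ctrl.get_obs();print(o["time_s"],o["eef_pos"],o["q"],o["wrist_force"])
d,Rm=tool([.541,-.087,.335]);print(d);print(Rm)
E
```

```text
1.1 [ 0.478  -0.1692  0.3401] [-0.5747 -0.0373  1.6584 -0.0001  1.5205 -0.4931] [ 1.1929 -1.1672 -0.5046]
[8.7082 5.6086 0.5124]
[[ 0.0815  0.9967 -0.    ]
 [ 0.9967 -0.0815 -0.0001]
 [-0.0001 -0.     -1.    ]]
```

Request:
{"fn": "send_rows", "kwargs": {"dr": [[0, 0, 0], [0, 0, 0], [0, 0, 0], [0, 0, 0], [0, 0, 0], [0, 0, 0], [0, 0, 0], [0, 0, 0]], "xyz": [[4.3, 2.8, 0], [8.7, 5.6, 0], [8.7, 5.6, 0.5], [8.7, 5.6, 2], [8.7, 5.6, 3.5], [8.7, 5.6, 4.5], [8.7, 5.6, 5], [8.7, 5.6, 5]], "jaw": [100, 100, 100, 100, 100, 100, 100, 100]}}

```text
time_s: 2.1
eef_pos: [0.5402, -0.0895, 0.29]
eef_rot: [-0.0, 0.737, 0.676, -0.0]
wrist_force: [0.0, -0.7, -0.4]
opening: 0.996
grasp_force: 0.0
```

```bash
python3 - <<'E'
from h import *
np.set_printoptions(precision=4,suppress=True)
o=ctrl.get_obs();print(o["time_s"],o["eef_pos"],o["wrist_force"])
print(tool([.541,-.087,.24])[0])
snap("scene","s1.png",(150,120,350,270),4)
E
```

```text
2.1 [ 0.5402 -0.0895  0.29  ] [ 0.0069 -0.66   -0.3806]
[0.259  0.0601 5.0011]
```

View pics/s1.png

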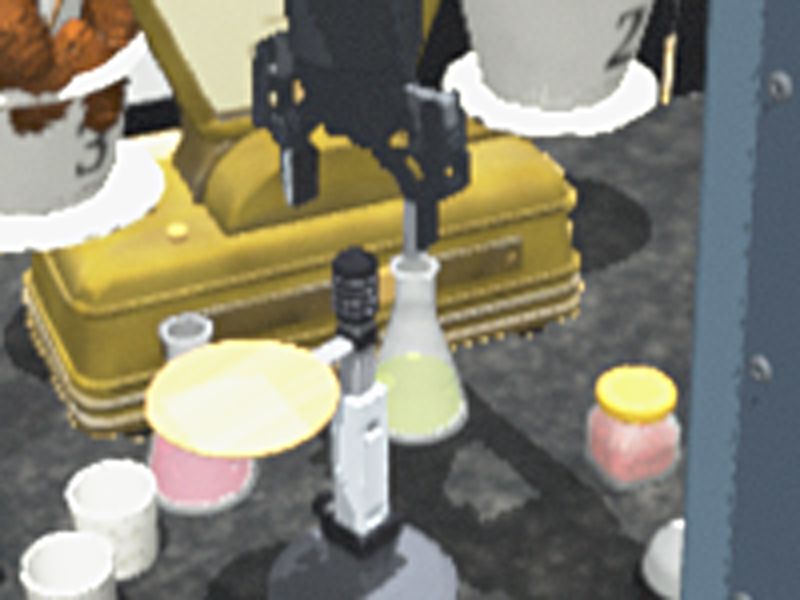

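The fingers straddle the knob in view (knob crop (355,262), fingers at (300,200) and (425,245)). The upper hole is in clear sight at crop (375,423), and the jar is now visible at (637,425). Next I'll descend and grip.

Request:
{"fn": "send_rows", "kwargs": {"dr": [[0, 0, 0], [0, 0, 0], [0, 0, 0], [0, 0, 0], [0, 0, 0], [0, 0, 0], [0, 0, 0], [0, 0, 0]], "xyz": [[0.2, 0, 1.5], [0.2, 0, 3], [0.2, 0, 4], [0.2, 0, 4.7], [0.2, 0, 4.7], [0.2, 0, 4.7], [0.2, 0, 4.7], [0.2, 0, 4.7]], "jaw": [100, 100, 100, 100, 70, 50, 40, 30]}}

```text
time_s: 3.15
eef_pos: [0.5406, -0.0873, 0.2437]
eef_rot: [0.0, 0.737, 0.676, -0.0]
wrist_force: [0.2, 0.1, 0.8]
opening: 0.31
grasp_force: 53.1
```

Request:
{"fn": "send_rows", "kwargs": {"dr": [[0, 0, 0], [0, 0, 0], [0, 0, 0], [0, 0, 0], [0, 0, 0], [0, 0, 0], [0, 0, 0], [0, 0, 0]], "xyz": [[0, 0, 0], [0, 0, 0], [0, 0, 0], [0, 0, 0], [0, 0, 0], [0, 0, 0], [0, 0, 0], [0, 0, 0]], "jaw": [25, 20, 20, 20, 20, 20, 20, 20]}}

```text
time_s: 4.15
eef_pos: [0.5406, -0.0873, 0.2434]
eef_rot: [0.0, 0.737, 0.676, -0.0]
wrist_force: [-0.7, -0.2, 3.4]
opening: 0.309
grasp_force: 59.0
```

```bash
python3 - <<'E'
from h import *
np.set_printoptions(precision=4,suppress=True)
o=ctrl.get_obs();print(o["time_s"],o["eef_pos"],o["wrist_force"],o["torque"],o["opening"],o["grasp_force"])
im=ctrl.camera("scene").astype(int);np.save("ref.npy",im)
snap("scene","s2.png",(200,160,280,260),6)
E
```

```text
4.15 [ 0.5406 -0.0873  0.2434] [-0.7028 -0.1997  3.3581] [-0.0947  0.2532  0.0477] 0.3092404084200795 58.97380431066267
```

View pics/s2.png

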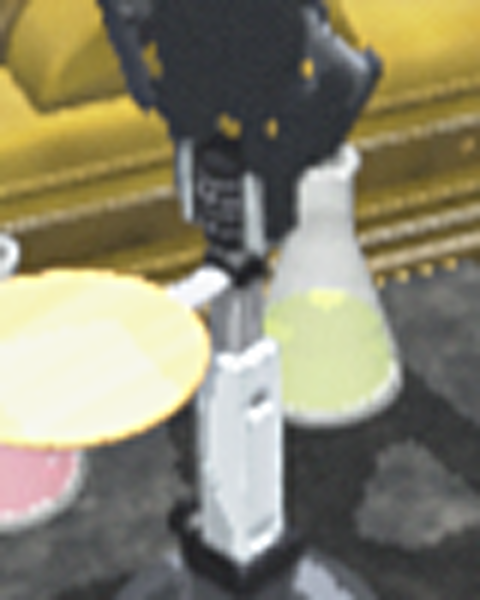

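Firmly gripped. The upper hole is clear of the gripper at crop (260,398), which is px (243.3,226.3). The button is at least 10 mm below that hole, so I'll raise 8 mm first.

Request:
{"fn": "send_rows", "kwargs": {"dr": [[0, 0, 0], [0, 0, 0], [0, 0, 0], [0, 0, 0], [0, 0, 0], [0, 0, 0], [0, 0, 0], [0, 0, 0]], "xyz": [[0, 0, -0.12], [0, 0, -0.24], [0, 0, -0.36], [0, 0, -0.48], [0, 0, -0.6], [0, 0, -0.7], [0, 0, -0.8], [0, 0, -0.8]], "jaw": [20, 20, 20, 20, 20, 20, 20, 20]}}

```text
time_s: 5.25
eef_pos: [0.5406, -0.0873, 0.2516]
eef_rot: [0.0, 0.737, 0.676, -0.0]
wrist_force: [1.7, -2.2, -5.6]
opening: 0.312
grasp_force: 59.7
```

```bash
cat > chk.py <<'E'
from h import *
np.set_printoptions(precision=4,suppress=True)
o=ctrl.get_obs();print(o["time_s"],o["eef_pos"],o["wrist_force"],o["torque"],o["grasp_force"])
im=ctrl.camera("scene").astype(int);ref=np.load("ref.npy")
r=np.s_[220:252,236:252];d=np.abs(im-ref).sum(2)[r];i=np.argwhere(d>60)
print(len(i),d.max(),[(x+236,y+220) for y,x in i][:20])
b=im[r];m=(b[...,0]-b[...,2]>45)
print("brass",m.sum(),[(x+236,y+220,b[y,x].tolist()) for y,x in np.argwhere(m)][:12])
E
python3 chk.py
python3 -c "
from h import *
a=np.radians(-4.7);ex=np.array([np.cos(a),np.sin(a),0]);ax=np.array([.541,-.087,0])
for z in np.arange(.08,.21,.01):print(round(z,3),proj('scene',ax-ex*.0125+[0,0,z]))
"
```

```text
5.25 [ 0.5406 -0.0873  0.2516] [ 1.7282 -2.1714 -5.6104] [-0.2916 -0.3163  0.0216] 59.67584658181295
13 154 [(np.int64(236), np.int64(220)), (np.int64(236), np.int64(221)), (np.int64(236), np.int64(239)), (np.int64(236), np.int64(240)), (np.int64(236), np.int64(241)), (np.int64(236), np.int64(242)), (np.int64(237), np.int64(242)), (np.int64(236), np.int64(243)), (np.int64(237), np.int64(243)), (np.int64(237), np.int64(244)), (np.int64(237), np.int64(245)), (np.int64(238), np.int64(246)), (np.int64(239), np.int64(251))]
brass 12 [(np.int64(247), np.int64(220), [215, 224, 166]), (np.int64(248), np.int64(220), [217, 226, 169]), (np.int64(247), np.int64(221), [215, 224, 166]), (np.int64(248), np.int64(221), [216, 226, 169]), (np.int64(247), np.int64(222), [215, 225, 168]), (np.int64(248), np.int64(222), [216, 225, 169]), (np.int64(248), np.int64(223), [216, 226, 169]), (np.int64(248), np.int64(224), [216, 226, 170]), (np.int64(248), np.int64(225), [217, 226, 170]), (np.int64(249), np.int64(225), [219, 228, 173]), (np.int64(248), np.int64(226), [219, 227, 172]), (np.int64(249), np.int64(226), [218, 227, 169])]
0.08 [243.81519872 245.55379706]
0.09 [243.7622841  242.55870295]
0.1 [243.70882222 239.53263178]
0.11 [243.65480452 236.47510049]
0.12 [243.6002223  233.38561591]
0.13 [243.54506667 230.26367449]
0.14 [243.48932853 227.10876209]
0.15 [243.43299861 223.9203536 ]
0.16 [243.37606744 220.69791274]
0.17 [243.31852534 217.44089169]
0.18 [243.26036242 214.14873085]
0.19 [243.20156859 210.82085843]
0.2 [243.14213351 207.45669021]
```

Request:
{"fn": "send_rows", "kwargs": {"dr": [[0, 0, 0], [0, 0, 0], [0, 0, 0], [0, 0, 0], [0, 0, 0], [0, 0, 0], [0, 0, 0], [0, 0, 0]], "xyz": [[0, 0, -0.04], [0, 0, -0.08], [0, 0, -0.12], [0, 0, -0.16], [0, 0, -0.2], [0, 0, -0.25], [0, 0, -0.25], [0, 0, -0.25]], "jaw": [20, 20, 20, 20, 20, 20, 20, 20]}}

```text
time_s: 6.3
eef_pos: [0.5406, -0.0873, 0.2539]
eef_rot: [0.0, 0.737, 0.676, -0.0]
wrist_force: [1.6, -3.3, -5.2]
opening: 0.309
grasp_force: 59.6
```

```bash
cat > chk.py <<'E'
from h import *
np.set_printoptions(precision=4,suppress=True)
o=ctrl.get_obs();print(o["time_s"],o["eef_pos"],o["wrist_force"],o["torque"])
im=ctrl.camera("scene").astype(int);ref=np.load("ref.npy")
r=np.s_[221:232,240:248];d=np.abs(im-ref).sum(2)[r]
print("change",(d>40).sum(),d.max(),"hole",im[225:229,242:246].mean((0,1)))
if d.max()>40:
    y,x=np.unravel_index(d.argmax(),d.shape);print(x+240,y+221,im[y+221,x+240],ref[y+221,x+240])
E
python3 chk.py
```

```text
6.3 [ 0.5406 -0.0873  0.2539] [ 1.6025 -3.3487 -5.2333] [-0.5302 -0.2686  0.0533]
change 0 26 hole [200.625 205.875 210.25 ]
```

Request:
{"fn": "send_rows", "kwargs": {"dr": [[0, 0, 0], [0, 0, 0], [0, 0, 0], [0, 0, 0], [0, 0, 0], [0, 0, 0], [0, 0, 0], [0, 0, 0]], "xyz": [[0, 0, -0.04], [0, 0, -0.08], [0, 0, -0.12], [0, 0, -0.16], [0, 0, -0.2], [0, 0, -0.25], [0, 0, -0.25], [0, 0, -0.25]], "jaw": [20, 20, 20, 20, 20, 20, 20, 20]}}

```text
time_s: 7.35
eef_pos: [0.5406, -0.0873, 0.2563]
eef_rot: [0.0, 0.737, 0.676, -0.0]
wrist_force: [3.0, -3.8, -6.7]
opening: 0.311
grasp_force: 59.5
```

```bash
python3 chk.py
```

```text
7.35 [ 0.5406 -0.0873  0.2563] [ 2.9954 -3.8462 -6.7349] [-0.5654 -0.4151  0.0638]
change 0 25 hole [200.8125 206.0625 210.4375]
```

Request:
{"fn": "send_rows", "kwargs": {"dr": [[0, 0, 0], [0, 0, 0], [0, 0, 0], [0, 0, 0], [0, 0, 0], [0, 0, 0], [0, 0, 0], [0, 0, 0]], "xyz": [[0, 0, -0.04], [0, 0, -0.08], [0, 0, -0.12], [0, 0, -0.16], [0, 0, -0.2], [0, 0, -0.25], [0, 0, -0.25], [0, 0, -0.25]], "jaw": [20, 20, 20, 20, 20, 20, 20, 20]}}

```text
time_s: 8.4
eef_pos: [0.5406, -0.0872, 0.2589]
eef_rot: [0.0, 0.737, 0.676, 0.0]
wrist_force: [2.7, -4.1, -5.3]
opening: 0.313
grasp_force: 59.6
```

```bash
python3 chk.py
```

```text
8.4 [ 0.5406 -0.0872  0.2589] [ 2.7016 -4.0801 -5.3353] [-0.6394 -0.2142 -0.0124]
change 0 30 hole [200.6875 206.     210.1875]
```

Request:
{"fn": "send_rows", "kwargs": {"dr": [[0, 0, 0], [0, 0, 0], [0, 0, 0], [0, 0, 0], [0, 0, 0], [0, 0, 0], [0, 0, 0], [0, 0, 0]], "xyz": [[0, 0, -0.04], [0, 0, -0.08], [0, 0, -0.12], [0, 0, -0.16], [0, 0, -0.2], [0, 0, -0.25], [0, 0, -0.25], [0, 0, -0.25]], "jaw": [20, 20, 20, 20, 20, 20, 20, 20]}}

```text
time_s: 9.45
eef_pos: [0.5406, -0.0872, 0.2613]
eef_rot: [0.0, 0.737, 0.676, -0.0]
wrist_force: [2.9, -4.0, -5.6]
opening: 0.313
grasp_force: 59.6
```

```bash
python3 chk.py
```

```text
9.45 [ 0.5406 -0.0872  0.2613] [ 2.9367 -4.0326 -5.6416] [-0.6711 -0.3221  0.0449]
change 0 38 hole [201.     206.     209.5625]
```

Request:
{"fn": "send_rows", "kwargs": {"dr": [[0, 0, 0], [0, 0, 0], [0, 0, 0], [0, 0, 0], [0, 0, 0], [0, 0, 0], [0, 0, 0], [0, 0, 0]], "xyz": [[0, 0, -0.04], [0, 0, -0.08], [0, 0, -0.12], [0, 0, -0.16], [0, 0, -0.2], [0, 0, -0.25], [0, 0, -0.25], [0, 0, -0.25]], "jaw": [20, 20, 20, 20, 20, 20, 20, 20]}}

```text
time_s: 10.5
eef_pos: [0.5406, -0.0872, 0.264]
eef_rot: [0.0, 0.737, 0.676, -0.0]
wrist_force: [0.8, -3.5, -4.3]
opening: 0.31
grasp_force: 59.8
```

```bash
sed -i 's/d.max()>40/d.max()>25/' chk.py; python3 chk.py
```

```text
10.5 [ 0.5406 -0.0872  0.264 ] [ 0.8088 -3.518  -4.3085] [-0.505  -0.1718  0.0651]
change 2 47 hole [202.5   205.875 207.625]
242 227 [168 156 135] [153 159 164]
```

The button is starting to show as a brass tint at the hole's lower edge (242,227). I'll use smaller steps.

Request:
{"fn": "send_rows", "kwargs": {"dr": [[0, 0, 0], [0, 0, 0], [0, 0, 0], [0, 0, 0], [0, 0, 0], [0, 0, 0], [0, 0, 0], [0, 0, 0]], "xyz": [[0, 0, -0.03], [0, 0, -0.06], [0, 0, -0.09], [0, 0, -0.12], [0, 0, -0.15], [0, 0, -0.15], [0, 0, -0.15], [0, 0, -0.15]], "jaw": [20, 20, 20, 20, 20, 20, 20, 20]}}

```text
time_s: 11.55
eef_pos: [0.5406, -0.0872, 0.2656]
eef_rot: [0.0, 0.737, 0.676, 0.0]
wrist_force: [0.6, -4.7, -1.0]
opening: 0.316
grasp_force: 59.9
```

```bash
python3 chk.py
```

```text
11.55 [ 0.5406 -0.0872  0.2656] [ 0.5746 -4.7365 -0.9568] [-0.6714  0.0403  0.0405]
change 6 148 hole [207.625 207.125 200.875]
242 227 [220 185 109] [153 159 164]
```

```bash
python3 - <<'E'
from h import *
snap("scene","s3.png",(215,190,265,255),9)
im=cv2.imread("pics/s3.png");print(im.shape)
E
```

```text
(585, 450, 3)
```

View pics/s3.png

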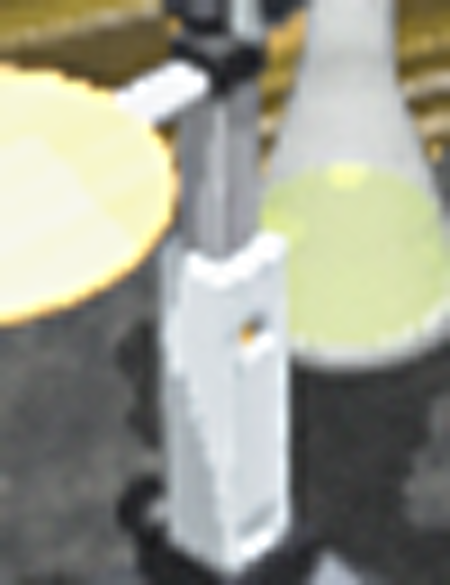

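Brass shows in the lower left of the hole (crop (248,332)), with the top of the hole still dark. The dome is only emerging, so I'll go up in 1 mm steps.

Request:
{"fn": "send_rows", "kwargs": {"dr": [[0, 0, 0], [0, 0, 0], [0, 0, 0], [0, 0, 0], [0, 0, 0], [0, 0, 0], [0, 0, 0], [0, 0, 0]], "xyz": [[0, 0, -0.02], [0, 0, -0.04], [0, 0, -0.06], [0, 0, -0.08], [0, 0, -0.1], [0, 0, -0.1], [0, 0, -0.1], [0, 0, -0.1]], "jaw": [20, 20, 20, 20, 20, 20, 20, 20]}}

```text
time_s: 12.65
eef_pos: [0.5406, -0.0872, 0.2666]
eef_rot: [0.0, 0.736, 0.676, 0.0]
wrist_force: [0.1, -4.7, 0.5]
opening: 0.312
grasp_force: 60.1
```

```bash
python3 chk.py
```

```text
12.65 [ 0.5406 -0.0872  0.2666] [ 0.0512 -4.6598  0.5052] [-0.6533  0.1935 -0.0029]
change 8 173 hole [218.75   213.625  198.9375]
242 227 [231 197 107] [153 159 164]
```

Request:
{"fn": "send_rows", "kwargs": {"dr": [[0, 0, 0], [0, 0, 0], [0, 0, 0], [0, 0, 0], [0, 0, 0], [0, 0, 0], [0, 0, 0], [0, 0, 0]], "xyz": [[0, 0, -0.02], [0, 0, -0.04], [0, 0, -0.06], [0, 0, -0.08], [0, 0, -0.1], [0, 0, -0.1], [0, 0, -0.1], [0, 0, -0.1]], "jaw": [20, 20, 20, 20, 20, 20, 20, 20]}}

```text
time_s: 13.7
eef_pos: [0.5406, -0.0873, 0.2674]
eef_rot: [0.0, 0.737, 0.676, 0.0]
wrist_force: [-0.3, -3.3, 0.9]
opening: 0.311
grasp_force: 60.2
```

```bash
python3 chk.py; python3 -c "
from h import *
im=ctrl.camera('scene');print(im[222:232,240:248].tolist())
a=np.radians(-4.7);ex=np.array([np.cos(a),np.sin(a),0]);ax=np.array([.541,-.087,0])
for d in(.0125,.0165,.021):print(proj('scene',ax-ex*d+[0,0,.1425]))
"
```

```text
13.7 [ 0.5406 -0.0873  0.2674] [-0.3308 -3.2946  0.9053] [-0.661   0.0842  0.0286]
change 27 256 hole [233.375  222.3125 155.0625]
243 226 [255 252 124] [133 135 141]
[[[206, 214, 219], [204, 213, 217], [205, 215, 220], [215, 220, 226], [214, 219, 225], [213, 219, 224], [216, 224, 213], [215, 225, 169]], [[216, 223, 226], [209, 217, 220], [209, 217, 223], [212, 219, 225], [213, 218, 225], [216, 223, 228], [222, 228, 223], [215, 225, 171]], [[212, 220, 224], [208, 217, 223], [202, 211, 222], [186, 193, 209], [191, 201, 213], [214, 221, 228], [223, 230, 224], [216, 225, 170]], [[206, 215, 222], [205, 213, 220], [199, 189, 179], [195, 173, 149], [210, 200, 187], [211, 217, 228], [219, 226, 227], [216, 225, 172]], [[205, 213, 219], [224, 213, 192], [255, 237, 125], [255, 252, 124], [255, 246, 157], [216, 212, 205], [216, 224, 227], [214, 224, 172]], [[197, 205, 214], [230, 215, 192], [255, 247, 109], [253, 255, 117], [255, 250, 133], [218, 210, 192], [215, 222, 228], [218, 224, 200]], [[205, 214, 222], [215, 212, 212], [242, 211, 117], [253, 227, 95], [244, 216, 136], [214, 215, 221], [215, 223, 230], [198, 205, 200]], [[217, 225, 231], [214, 220, 229], [214, 211, 208], [191, 172, 153], [189, 183, 178], [215, 223, 232], [216, 226, 232], [148, 152, 153]], [[216, 223, 228], [196, 208, 215], [212, 221, 228], [166, 173, 184], [177, 187, 196], [207, 218, 224], [218, 230, 234], [97, 100, 101]], [[219, 225, 229], [193, 205, 209], [191, 201, 207], [170, 176, 184], [175, 183, 190], [193, 204, 210], [220, 232, 236], [80, 82, 85]]]
[243.4753019  226.31482098]
[244.66913251 226.93698512]
[246.01838537 227.64014749]
```

```bash
python3 - <<'E'
from h import *
snap("scene","s4.png",(225,205,260,245),14)
E
```

```text
(no output)
```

View pics/s4.png

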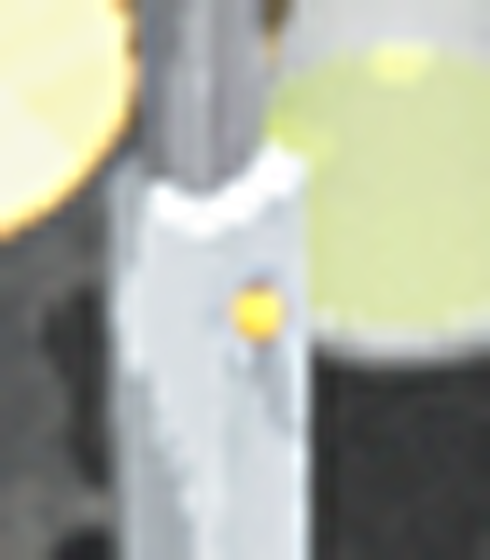

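The button has popped right out: a bright brass dome at crop (258,313), casting a shadow on the tube. Now I'll push down gradually while watching the force.

Request:
{"fn": "send_rows", "kwargs": {"dr": [[0, 0, 0], [0, 0, 0], [0, 0, 0], [0, 0, 0], [0, 0, 0], [0, 0, 0], [0, 0, 0], [0, 0, 0]], "xyz": [[0, 0, 0.01], [0, 0, 0.02], [0, 0, 0.03], [0, 0, 0.04], [0, 0, 0.05], [0, 0, 0.05], [0, 0, 0.05], [0, 0, 0.05]], "jaw": [20, 20, 20, 20, 20, 20, 20, 20]}}

```text
time_s: 14.85
eef_pos: [0.5406, -0.0872, 0.2674]
eef_rot: [0.0, 0.736, 0.676, 0.0]
wrist_force: [-2.6, -3.8, 5.1]
opening: 0.31
grasp_force: 60.6
```

Request:
{"fn": "send_rows", "kwargs": {"dr": [[0, 0, 0], [0, 0, 0], [0, 0, 0], [0, 0, 0], [0, 0, 0], [0, 0, 0], [0, 0, 0], [0, 0, 0]], "xyz": [[0, 0, 0.01], [0, 0, 0.02], [0, 0, 0.03], [0, 0, 0.04], [0, 0, 0.05], [0, 0, 0.05], [0, 0, 0.05], [0, 0, 0.05]], "jaw": [20, 20, 20, 20, 20, 20, 20, 20]}}

```text
time_s: 15.85
eef_pos: [0.5406, -0.0872, 0.2673]
eef_rot: [0.0, 0.736, 0.676, 0.0]
wrist_force: [-3.5, -3.6, 8.6]
opening: 0.31
grasp_force: 60.9
```

Request:
{"fn": "send_rows", "kwargs": {"dr": [[0, 0, 0], [0, 0, 0], [0, 0, 0], [0, 0, 0], [0, 0, 0], [0, 0, 0], [0, 0, 0], [0, 0, 0]], "xyz": [[0, 0, 0.02], [0, 0, 0.04], [0, 0, 0.06], [0, 0, 0.08], [0, 0, 0.08], [0, 0, 0.08], [0, 0, 0.08], [0, 0, 0.08]], "jaw": [20, 20, 20, 20, 20, 20, 20, 20]}}

```text
time_s: 16.85
eef_pos: [0.5407, -0.0872, 0.2672]
eef_rot: [0.0, 0.736, 0.676, 0.0]
wrist_force: [-4.9, -3.0, 11.3]
opening: 0.313
grasp_force: 61.2
```

Request:
{"fn": "send_rows", "kwargs": {"dr": [[0, 0, 0], [0, 0, 0], [0, 0, 0], [0, 0, 0], [0, 0, 0], [0, 0, 0], [0, 0, 0], [0, 0, 0]], "xyz": [[0, 0, 0.02], [0, 0, 0.04], [0, 0, 0.06], [0, 0, 0.07], [0, 0, 0.07], [0, 0, 0.07], [0, 0, 0.07], [0, 0, 0.07]], "jaw": [20, 20, 20, 20, 20, 20, 20, 20]}}

```text
time_s: 17.85
eef_pos: [0.5407, -0.0873, 0.267]
eef_rot: [0.001, 0.736, 0.676, 0.0]
wrist_force: [-6.7, -3.4, 14.1]
opening: 0.312
grasp_force: 61.4
```

Request:
{"fn": "send_rows", "kwargs": {"dr": [[0, 0, 0], [0, 0, 0], [0, 0, 0], [0, 0, 0], [0, 0, 0], [0, 0, 0], [0, 0, 0], [0, 0, 0]], "xyz": [[0, 0, 0.01], [0, 0, 0.02], [0, 0, 0.03], [0, 0, 0.03], [0, 0, 0.03], [0, 0, 0.03], [0, 0, 0.03], [0, 0, 0.03]], "jaw": [20, 20, 20, 20, 20, 20, 20, 20]}}

```text
time_s: 18.85
eef_pos: [0.5407, -0.0872, 0.2669]
eef_rot: [0.001, 0.736, 0.677, 0.0]
wrist_force: [-7.9, -2.0, 17.5]
opening: 0.309
grasp_force: 61.5
```

The knob held at 14–17 N, so I'll relieve the load.

Request:
{"fn": "send_rows", "kwargs": {"dr": [[0, 0, 0], [0, 0, 0], [0, 0, 0], [0, 0, 0], [0, 0, 0], [0, 0, 0], [0, 0, 0], [0, 0, 0]], "xyz": [[0, 0, -0.06], [0, 0, -0.12], [0, 0, -0.18], [0, 0, -0.22], [0, 0, -0.22], [0, 0, -0.22], [0, 0, -0.22], [0, 0, -0.22]], "jaw": [20, 20, 20, 20, 20, 20, 20, 20]}}

```text
time_s: 19.85
eef_pos: [0.5406, -0.0873, 0.2671]
eef_rot: [0.0, 0.736, 0.676, 0.0]
wrist_force: [-2.8, -3.7, 5.8]
opening: 0.308
grasp_force: 60.7
```

```bash
python3 chk.py
```

```text
19.85 [ 0.5406 -0.0873  0.2671] [-2.8136 -3.7062  5.8435] [-0.6367  0.5238  0.0477]
change 27 259 hole [231.625  220.875  152.4375]
243 226 [255 252 121] [133 135 141]
```

Request:
{"fn": "send_rows", "kwargs": {"dr": [[0, 0, 0], [0, 0, 0], [0, 0, 0], [0, 0, 0], [0, 0, 0], [0, 0, 0], [0, 0, 0], [0, 0, 0]], "xyz": [[0, 0, -0.04], [0, 0, -0.07], [0, 0, -0.07], [0, 0, -0.07], [0, 0, -0.07], [0, 0, -0.07], [0, 0, -0.07], [0, 0, -0.07]], "jaw": [20, 20, 20, 100, 100, 100, 100, 100]}}

```text
time_s: 20.9
eef_pos: [0.5406, -0.0871, 0.2674]
eef_rot: [-0.0, 0.736, 0.676, 0.0]
wrist_force: [0.4, 0.4, -0.4]
opening: 0.998
grasp_force: 0.0
```

Request:
{"fn": "send_rows", "kwargs": {"dr": [[0, 0, 0], [0, 0, 0], [0, 0, 0], [0, 0, 0], [0, 0, 0], [0, 0, 0], [0, 0, 0], [0, 0, 0]], "xyz": [[0, 0, 0], [0, 0, -1], [0, 0, -3], [0, 0, -5], [0, 0, -7], [0, 0, -8], [0, 0, -8], [0, 0, -8]], "jaw": [100, 100, 100, 100, 100, 100, 100, 100]}}

```text
time_s: 21.9
eef_pos: [0.5403, -0.0871, 0.3466]
eef_rot: [-0.001, 0.737, 0.676, -0.0]
wrist_force: [-0.9, -0.3, -0.3]
opening: 1.0
grasp_force: 0.0
```

```bash
python3 chk.py; python3 - <<'E'
from h import *
np.set_printoptions(precision=4,suppress=True)
snap("top","t2.png",(150,170,320,270),4.5)
print(onz("top",302,243,.07)); d,Rm=tool([.4586,-.312,.0]);print(d);print(Rm);print(ctrl.get_obs()["q"])
# jar refine: gold lid mask
im=ctrl.camera("top").astype(int);s=np.zeros(im.shape[:2],np.uint8);b=im[225:262,282:322];s[225:262,282:322]=(b[...,0]-b[...,2]>60)&(b[...,1]-b[...,2]>40)
m=cv2.moments(s,True);print(m["m00"],m["m10"]/m["m00"],m["m01"]/m["m00"])
im=ctrl.camera("scene").astype(int);s=np.zeros(im.shape[:2],np.uint8);b=im[205:228,295:325];s[205:228,295:325]=(b[...,0]-b[...,2]>100)&(b[...,1]-b[...,2]>60)
m=cv2.moments(s,True);print(m["m00"],m["m10"]/max(m["m00"],1),m["m01"]/max(m["m00"],1))
E
```

```text
21.9 [ 0.5403 -0.0871  0.3466] [-0.9394 -0.2509 -0.3267] [-0.0029 -0.0043 -0.0177]
change 28 257 hole [233.3125 222.375  155.25  ]
243 226 [255 253 124] [133 135 141]
[ 0.4586 -0.312   0.07  ]
[-23.1236  -6.1658  34.6363]
[[ 0.085   0.9964 -0.0016]
 [ 0.9964 -0.085   0.0007]
 [ 0.0005 -0.0016 -1.    ]]
[-0.3768  0.0547  1.5535  0.0001  1.5352 -0.2918]
356.0 301.46629213483146 242.8511235955056
126.0 308.45238095238096 219.29365079365078
```

View pics/t2.png

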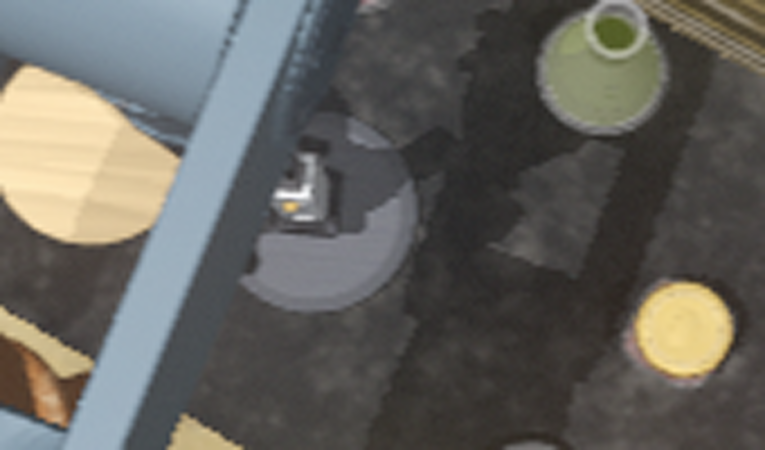

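The button still shows at crop (290,207), the flask is undisturbed and the jar lid is centred at crop (685,329). Now I'll go to the jar.

Request:
{"fn": "send_rows", "kwargs": {"dr": [[0, 0, 0], [0, 0, 0], [0, 0, 0], [0, 0, 0], [0, 0, 0], [0, 0, 0], [0, 0, 0], [0, 0, 0]], "xyz": [[-3, -0.8, 0], [-8, -2.1, 0], [-13, -3.5, 1], [-18, -4.8, 4], [-22, -5.9, 8], [-23, -6.2, 13], [-23, -6.2, 18], [-23, -6.2, 20]], "jaw": [100, 100, 100, 100, 100, 100, 100, 100]}}

```text
time_s: 23.1
eef_pos: [0.4573, -0.3097, 0.1434]
eef_rot: [-0.003, 0.737, 0.676, -0.0]
wrist_force: [-0.1, -0.1, 0.2]
opening: 0.998
grasp_force: 0.0
```

```bash
python3 - <<'E'
from h import *
np.set_printoptions(precision=4,suppress=True)
J=onz("top",301.5,242.9,.07);print(J)
o=ctrl.get_obs();print(o["time_s"],o["eef_pos"],o["q"]);print(tool([J[0],J[1],.042])[0])
E
```

```text
[ 0.4588 -0.3107  0.07  ]
23.1 [ 0.4573 -0.3097  0.1434] [-0.8103  0.2555  1.7496  0.      1.1427 -0.7243]
[-0.1256  0.2077 10.1397]
```

Request:
{"fn": "send_rows", "kwargs": {"dr": [[0, 0, 0], [0, 0, 0], [0, 0, 0], [0, 0, 0], [0, 0, 0], [0, 0, 0], [0, 0, 0], [0, 0, 0]], "xyz": [[-0.1, 0.2, 1.5], [-0.1, 0.2, 4], [-0.1, 0.2, 6.5], [-0.1, 0.2, 9], [-0.1, 0.2, 10.1], [-0.1, 0.2, 10.1], [-0.1, 0.2, 10.1], [-0.1, 0.2, 10.1]], "jaw": [100, 100, 100, 100, 100, 85, 75, 70]}}

```text
time_s: 24.1
eef_pos: [0.4619, -0.313, 0.0481]
eef_rot: [0.001, 0.737, 0.676, -0.0]
wrist_force: [-1.1, 1.4, 4.3]
opening: 0.73
grasp_force: 64.0
```

Request:
{"fn": "send_rows", "kwargs": {"dr": [[0, 0, 0], [0, 0, 0], [0, 0, 0], [0, 0, 0], [0, 0, 0], [0, 0, 0], [0, 0, 0], [0, 0, 0]], "xyz": [[0, 0, 0], [0, 0, 0], [0, 0, 0], [0, 0, 0], [0, 0, 0], [0, 0, -0.5], [0, 0, -1], [0, 0, -1.5]], "jaw": [65, 60, 55, 55, 55, 55, 55, 55]}}

```text
time_s: 25.1
eef_pos: [0.4612, -0.3123, 0.0618]
eef_rot: [0.0, 0.737, 0.676, 0.0]
wrist_force: [0.4, 0.7, -1.8]
opening: 0.723
grasp_force: 65.5
```

```bash
python3 - <<'E'
from h import *
np.set_printoptions(precision=4,suppress=True)
o=ctrl.get_obs();print(o["time_s"],o["eef_pos"],o["wrist_force"],o["grasp_force"],o["opening"])
print(tool([.4588,-.3107,.40])[0]);print(tool([.5495,.0093,.40])[0])
E
```

```text
25.1 [ 0.4612 -0.3123  0.0618] [ 0.3684  0.7486 -1.7746] 65.54035238921642 0.7226073682337966
[  0.1351  -0.2505 -33.8203]
[ 32.7896   6.0701 -33.8235]
```

Request:
{"fn": "send_rows", "kwargs": {"dr": [[0, 0, 0], [0, 0, 0], [0, 0, 0], [0, 0, 0], [0, 0, 0], [0, 0, 0], [0, 0, 0], [0, 0, 0]], "xyz": [[0, 0, -2], [0, 0, -6], [0, 0, -11], [0, 0, -16], [0, 0, -21], [0, 0, -26], [0, 0, -30], [0, 0, -31]], "jaw": [55, 55, 55, 55, 55, 55, 55, 55]}}

```text
time_s: 26.1
eef_pos: [0.4619, -0.3129, 0.3747]
eef_rot: [0.003, 0.736, 0.676, 0.0]
wrist_force: [-0.2, -0.3, -2.9]
opening: 0.726
grasp_force: 66.2
```

```bash
python3 - <<'E'
from h import *
np.set_printoptions(precision=4,suppress=True)
o=ctrl.get_obs();print(o["time_s"],o["eef_pos"],o["wrist_force"],o["grasp_force"],o["opening"],o["q"])
def blob(n,x0,y0,x1,y1):
    im=ctrl.camera(n).astype(int);s=np.zeros(im.shape[:2],np.uint8);b=im[y0:y1,x0:x1]
    s[y0:y1,x0:x1]=(b[...,0]-b[...,2]>25)&(b[...,0]>130)&(b[...,0]>=b[...,1]-2)
    k,l,st,c=cv2.connectedComponentsWithStats(s);i=1+st[1:,4].argmax();
    cs,_=cv2.findContours((l==i).astype(np.uint8),0,1);print(n,st[i],cv2.fitEllipse(cv2.convexHull(max(cs,key=len))));return c[i]
a=blob("scene",180,195,236,245);b=blob("top",140,170,200,235)
print(a,b,tri(a,b))
im=np.hstack([cv2.resize(cv2.cvtColor(ctrl.camera(n),cv2.COLOR_RGB2BGR)[y:y+90,x:x+90],None,fx=4,fy=4,interpolation=cv2.INTER_CUBIC) for n,x,y in(("scene",170,165),("top",140,165))])
cv2.imwrite("pics/p3.png",im);print(tool([.5495,.0093,.37])[0])
E
```

```text
26.1 [ 0.4619 -0.3129  0.3747] [-0.2376 -0.3231 -2.8823] 66.19923882186413 0.726414682239327 [-0.8083  0.0631  1.4895  0.      1.5833 -0.7233]
scene [ 180  195   55   50 1558] ((204.05455017089844, 218.2733154296875), (51.84700393676758, 62.465511322021484), 85.73646545410156)
top [ 147  178   48   47 1751] ((170.50209045410156, 200.7781219482422), (45.96458435058594, 47.98839569091797), 63.85710906982422)
[204.733  216.7221] [170.4877 200.7733] (array([0.5559, 0.0163, 0.2197]), [np.float64(0.003916776936751883), np.float64(0.003916776936751839)])
[32.7432  6.1272 -0.0361]
```

View pics/p3.png

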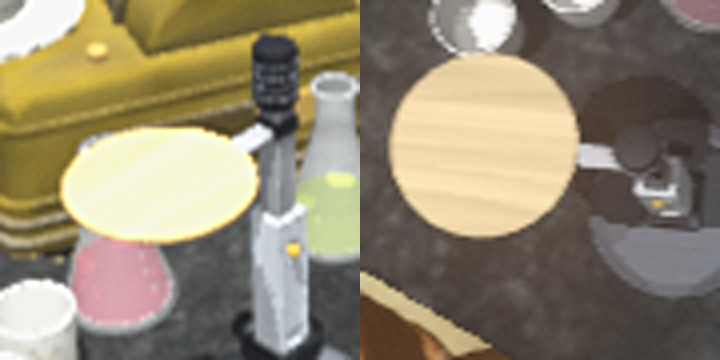

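The plate, seen in both views, has its upper-face centre at about scene (210,210.6) and top (171.1,201.4). The knob top is at scene (238.8,176.7) and top (209.3,202), and the button is out at (292,248) in the left half of the picture.

```bash
python3 - <<'E'
from h import *
np.set_printoptions(precision=4,suppress=True)
print(tri((210,210.6),(171.1,201.4)));k=tri((238.8,176.7),(209.3,202));print(k)
for z in(.233,.237):print(onz("top",171.1,201.4,z),onz("scene",210,210.6,z))
J=[.4619-.4588,-.3129+.3107]
print(tool([.549,.0095,.375])[0],tool([.549,.0095,.375])[1])
E
```

```text
(array([0.5489, 0.0095, 0.2364]), [np.float64(0.0006237235149352135), np.float64(0.0006237235149354481)])
(array([ 0.5391, -0.0857,  0.2832]), [np.float64(0.00031441462376453184), np.float64(0.0003144146237645729)])
[0.5489 0.0099 0.233 ] [0.553  0.0061 0.233 ]
[0.5483 0.0091 0.237 ] [0.549  0.0103 0.237 ]
[32.76    6.0744 -0.5359] [[ 0.0849  0.9964 -0.0024]
 [ 0.9964 -0.0849  0.0025]
 [ 0.0023 -0.0026 -1.    ]]
```

Request:
{"fn": "send_rows", "kwargs": {"dr": [[0, 0, 0], [0, 0, 0], [0, 0, 0], [0, 0, 0], [0, 0, 0], [0, 0, 0], [0, 0, 0], [0, 0, 0]], "xyz": [[2.5, 0.5, 0], [7.5, 1.4, 0], [12.5, 2.3, 0], [17.5, 3.2, 0], [22.5, 4.2, 0], [27.5, 5.1, 0], [31.5, 5.9, 0], [32.7, 6.1, 0]], "jaw": [55, 55, 55, 55, 55, 55, 55, 55]}}

```text
time_s: 27.3
eef_pos: [0.5492, 0.0107, 0.3688]
eef_rot: [-0.002, 0.736, 0.678, -0.001]
wrist_force: [0.2, -0.4, -2.1]
opening: 0.728
grasp_force: 66.2
```

```bash
python3 - <<'E'
from h import *
np.set_printoptions(precision=4,suppress=True)
o=ctrl.get_obs();print(o["time_s"],o["eef_pos"],o["wrist_force"],o["opening"]);t=tool([.549,.0087,.300]);print(t[0]);print(t[1])
im=ctrl.camera("top").astype(int);b=im[150:240,120:240];m=((b[...,0]-b[...,2]>60)&(b[...,1]-b[...,2]>40));print(m.sum(),np.argwhere(m).mean(0) if m.any() else 0)
im=ctrl.camera("scene").astype(int);b=im[100:240,150:270];m=((b[...,0]-b[...,1]>70)&(b[...,0]-b[...,2]>50)&(b[...,2]>40)).astype(np.uint8)
k,l,st,c=cv2.connectedComponentsWithStats(m);i=1+st[1:,4].argmax();print(st[i]+[150,100,0,0,0],c[i]+[150,100])
print(proj("scene",o["eef_pos"]),proj("scene",o["eef_pos"]-[0,0,.045]))
E
```

```text
27.3 [0.5492 0.0107 0.3688] [ 0.1531 -0.3734 -2.0612] 0.7275614460262674
[-0.2066  0.0248  6.8768]
[[ 0.082   0.9966 -0.0042]
 [ 0.9966 -0.082   0.0011]
 [ 0.0008 -0.0042 -1.    ]]
474 [59.9283 48.5084]
[165 125   6   6  21] [167.381  127.1429]
[206.0801 158.5273] [207.4265 177.2909]
```

Request:
{"fn": "send_rows", "kwargs": {"dr": [[0, 0, 0], [0, 0, 0], [0, 0, 0], [0, 0, 0], [0, 0, 0], [0, 0, 0], [0, 0, 0], [0, 0, 0]], "xyz": [[0, 0, 1], [0, 0, 2.5], [0, 0, 4], [0, 0, 5.5], [0, 0, 6.5], [0, 0, 7], [0, 0, 7], [0, 0, 7]], "jaw": [55, 55, 55, 55, 55, 55, 55, 55]}}

```text
time_s: 28.4
eef_pos: [0.5501, 0.0084, 0.302]
eef_rot: [0.0, 0.736, 0.676, 0.0]
wrist_force: [-0.9, 0.1, -2.9]
opening: 0.724
grasp_force: 66.2
```

```bash
python3 - <<'E'
from h import *
np.set_printoptions(precision=4,suppress=True)
o=ctrl.get_obs();print(o["time_s"],o["eef_pos"],o["wrist_force"],o["opening"],o["torque"]);t=tool([.549,.0087,.287]);print(t[0]);print(t[1])
im=ctrl.camera("scene");cv2.imwrite("pics/z.png",im)
c=proj("scene",o["eef_pos"]-[0,0,.045]);print(c)
x=int(c[0]);print([im[y,x].tolist() for y in range(int(c[1])-12,int(c[1])+22)])
E
```

```text
28.4 [0.5501 0.0084 0.302 ] [-0.9417  0.1149 -2.8822] 0.7242714336848282 [0.0246 0.0228 0.0117]
[ 0.0253 -0.1106  1.5032]
[[ 0.0848  0.9964  0.0011]
 [ 0.9964 -0.0848 -0.0002]
 [-0.0001  0.0011 -1.    ]]
[209.6894 202.6574]
[[221, 177, 174], [237, 204, 200], [234, 199, 195], [233, 194, 188], [230, 190, 184], [229, 186, 182], [227, 182, 177], [222, 179, 174], [217, 168, 164], [210, 158, 152], [207, 152, 150], [218, 154, 150], [220, 153, 147], [210, 148, 143], [200, 150, 143], [196, 151, 144], [199, 147, 141], [199, 142, 138], [194, 150, 142], [203, 182, 161], [207, 196, 168], [199, 191, 163], [179, 164, 132], [170, 146, 102], [168, 141, 94], [175, 146, 98], [234, 201, 126], [253, 253, 191], [248, 249, 222], [247, 247, 222], [247, 247, 219], [247, 247, 213], [247, 247, 207], [248, 249, 212]]
```

Request:
{"fn": "send_rows", "kwargs": {"dr": [[0, 0, 0], [0, 0, 0], [0, 0, 0], [0, 0, 0], [0, 0, 0], [0, 0, 0], [0, 0, 0], [0, 0, 0]], "xyz": [[0, -0.1, 0.3], [0, -0.1, 0.6], [0, -0.1, 0.9], [0, -0.1, 1.1], [0, -0.1, 1.2], [0, -0.1, 1.2], [0, -0.1, 1.2], [0, -0.1, 1.2]], "jaw": [55, 55, 55, 55, 55, 55, 55, 55]}}

```text
time_s: 29.45
eef_pos: [0.5488, 0.0084, 0.2895]
eef_rot: [0.0, 0.737, 0.676, 0.0]
wrist_force: [0.7, -0.8, -1.6]
opening: 0.727
grasp_force: 66.2
```

Request:
{"fn": "send_rows", "kwargs": {"dr": [[0, 0, 0], [0, 0, 0], [0, 0, 0], [0, 0, 0], [0, 0, 0], [0, 0, 0], [0, 0, 0], [0, 0, 0]], "xyz": [[0, 0, 0.05], [0, 0, 0.1], [0, 0, 0.15], [0, 0, 0.2], [0, 0, 0.25], [0, 0, 0.3], [0, 0, 0.3], [0, 0, 0.3]], "jaw": [55, 55, 55, 55, 55, 55, 55, 55]}}

```text
time_s: 30.45
eef_pos: [0.5489, 0.0084, 0.2886]
eef_rot: [0.001, 0.736, 0.676, 0.0]
wrist_force: [-5.6, 0.9, 10.5]
opening: 0.727
grasp_force: 67.9
```

Contact is made at about 0.289. I'll ease off to a light touch and then release.

Request:
{"fn": "send_rows", "kwargs": {"dr": [[0, 0, 0], [0, 0, 0], [0, 0, 0], [0, 0, 0], [0, 0, 0], [0, 0, 0], [0, 0, 0], [0, 0, 0]], "xyz": [[0, 0, -0.04], [0, 0, -0.08], [0, 0, -0.12], [0, 0, -0.15], [0, 0, -0.15], [0, 0, -0.15], [0, 0, -0.15], [0, 0, -0.15]], "jaw": [55, 55, 55, 55, 55, 55, 55, 55]}}

```text
time_s: 31.45
eef_pos: [0.5489, 0.0084, 0.2887]
eef_rot: [0.0, 0.737, 0.676, 0.0]
wrist_force: [-3.0, 0.7, 6.2]
opening: 0.727
grasp_force: 67.2
```

```bash
python3 - <<'E'
from h import *
np.set_printoptions(precision=4,suppress=True)
o=ctrl.get_obs();print(o["eef_pos"],o["wrist_force"],o["torque"])
im=ctrl.camera("scene");im=cv2.cvtColor(im,cv2.COLOR_RGB2BGR)
d=np.array([-.682,.731,0])*.029
for z in(.233,.237,.241):print(z,proj("scene",np.r_[o["eef_pos"][:2],z]+d))
x=int(proj("scene",np.r_[o["eef_pos"][:2],.237]+d)[0]);print([(y,im[y,x,::-1].tolist()) for y in range(208,232)])
E
```

```text
[0.5489 0.0084 0.2887] [-3.0335  0.6956  6.1775] [0.0505 0.6127 0.0307]
0.233 [211.247  219.1935]
0.237 [211.143  217.7173]
0.241 [211.0385 216.2339]
[(208, [208, 150, 147]), (209, [194, 148, 141]), (210, [201, 152, 143]), (211, [199, 147, 143]), (212, [194, 142, 139]), (213, [192, 149, 139]), (214, [203, 182, 159]), (215, [202, 193, 165]), (216, [214, 194, 157]), (217, [253, 251, 194]), (218, [249, 251, 222]), (219, [248, 248, 219]), (220, [247, 247, 212]), (221, [247, 247, 204]), (222, [247, 247, 208]), (223, [248, 249, 214]), (224, [254, 254, 195]), (225, [246, 216, 142]), (226, [122, 111, 94]), (227, [88, 91, 94]), (228, [95, 100, 100]), (229, [126, 129, 127]), (230, [157, 162, 159]), (231, [182, 181, 178])]
```

Request:
{"fn": "send_rows", "kwargs": {"dr": [[0, 0, 0], [0, 0, 0], [0, 0, 0], [0, 0, 0], [0, 0, 0], [0, 0, 0], [0, 0, 0], [0, 0, 0]], "xyz": [[0, 0, -0.05], [0, 0, -0.1], [0, 0, -0.12], [0, 0, -0.12], [0, 0, -0.12], [0, 0, -0.12], [0, 0, -0.12], [0, 0, -0.12]], "jaw": [55, 55, 55, 60, 66, 72, 78, 85]}}

```text
time_s: 32.5
eef_pos: [0.5487, 0.0085, 0.289]
eef_rot: [-0.0, 0.737, 0.676, -0.0]
wrist_force: [0.2, -0.2, -0.1]
opening: 0.853
grasp_force: 0.0
```

Request:
{"fn": "send_rows", "kwargs": {"dr": [[0, 0, 0], [0, 0, 0], [0, 0, 0], [0, 0, 0], [0, 0, 0], [0, 0, 0], [0, 0, 0], [0, 0, 0]], "xyz": [[0, 0, 0], [0, 0, 0], [0, 0, 0], [0, 0, 0], [0, 0, 0], [0, 0, -0.5], [0, 0, -1], [0, 0, -2]], "jaw": [95, 100, 100, 100, 100, 100, 100, 100]}}

```text
time_s: 33.5
eef_pos: [0.5486, 0.0085, 0.3094]
eef_rot: [-0.0, 0.737, 0.676, -0.0]
wrist_force: [-0.7, 0.1, -0.1]
opening: 1.002
grasp_force: 0.0
```

Request:
{"fn": "send_rows", "kwargs": {"dr": [[0, 0, 0], [0, 0, 0], [0, 0, 0], [0, 0, 0], [0, 0, 0], [0, 0, 0], [0, 0, 0], [0, 0, 0]], "xyz": [[0, 0, -1], [0, 0, -3], [0, 0, -6], [0, 0, -9], [0, 0, -12], [-4, 0, -13], [-9, 0, -13], [-14, 0, -13]], "jaw": [100, 100, 100, 100, 100, 100, 100, 100]}}

```text
time_s: 34.5
eef_pos: [0.5367, -0.1322, 0.4403]
eef_rot: [0.001, 0.736, 0.677, 0.0]
wrist_force: [0.8, -0.3, -0.1]
opening: 1.002
grasp_force: 0.0
```

Request:
{"fn": "send_rows", "kwargs": {"dr": [[0, 0, 0], [0, 0, 0], [0, 0, 0], [0, 0, 0], [0, 0, 0], [0, 0, 0], [0, 0, 0], [0, 0, 0]], "xyz": [[-4, 0, 0], [-8, 0, 0], [-12, 0, 0], [-15, 0, 0], [-15, 0, 0], [-15, 0, 0], [-15, 0, 0], [-15, 0, 0]], "jaw": [100, 100, 100, 100, 100, 100, 100, 100]}}

```text
time_s: 35.5
eef_pos: [0.5244, -0.2796, 0.4394]
eef_rot: [0.0, 0.736, 0.677, 0.0]
wrist_force: [0.1, -0.7, -0.2]
opening: 0.997
grasp_force: 0.0
```

```bash
python3 chk.py; python3 - <<'E'
from h import *
np.set_printoptions(precision=4,suppress=True)
def blob(n,x0,y0,x1,y1):
    im=ctrl.camera(n);cv2.imwrite(f"pics/end_{n}.png",im[...,::-1]);b=im.astype(int)[y0:y1,x0:x1]
    m=((b[...,0]-b[...,2]>85)&(b[...,1]-b[...,2]>50)).astype(np.uint8)
    k,l,st,c=cv2.connectedComponentsWithStats(m);i=1+st[1:,4].argmax();print(n,st[i]+[x0,y0,0,0,0]);return c[i]+[x0,y0]
t=blob("top",140,170,200,235);s=blob("scene",180,165,236,225);print(t,s)
print("lid at z.306:",onz("top",*t,.306),tri(s,t))
E
```

```text
35.5 [ 0.5244 -0.2796  0.4394] [ 0.0568 -0.7155 -0.1504] [-0.0359  0.0317 -0.0151]
change 75 277 hole [223.75  209.125 141.875]
243 229 [171 153 134] [242 245 248]
top [152 185  26  25 399]
scene [180 165  55  32 923]
[164.4837 196.5238] [201.3131 182.3727]
lid at z.306: [0.5484 0.0103 0.306 ] (array([0.5544, 0.0144, 0.3092]), [np.float64(0.007837110477351918), np.float64(0.007837110477351958)])
```

```bash
python3 - <<'E'
from h import *
for f in("s4.png",):
    pass
im=cv2.imread("pics/end_scene.png")[...,::-1].astype(int)
r=im[218:236,236:252];m=(r[...,0]-r[...,2]>70)&(r[...,0]>r[...,1]-3)
print("button",m.sum(),np.argwhere(m).mean(0)[::-1]+[236,218])
b=cv2.imread("pics/s4.png")[...,::-1];b=cv2.resize(b,(35,40),interpolation=cv2.INTER_AREA).astype(int)[13:31,11:27];m=(b[...,0]-b[...,2]>70)&(b[...,0]>b[...,1]-3)
print("before",m.sum(),np.argwhere(m).mean(0)[::-1]+[236,218])
print(im[221:233,240:248].mean(2).astype(int))
# knob dark top & red/green flask compare to start
a=cv2.imread("pics/top0.png").astype(int);e=cv2.imread("pics/end_top.png").astype(int)
for n,(x,y) in dict(red=(228,157),green=(284,185)).items():
    p=cv2.imread("pics/top0.png")[y-16:y+18,x-18:x+18];q=cv2.imread("pics/end_top.png")[y-24:y+26,x-26:x+26]
    R_=cv2.matchTemplate(q,p,cv2.TM_CCOEFF_NORMED);print(n,cv2.minMaxLoc(R_)[1::2])
E
```

```text
button 9 [243. 227.]
before 9 [243. 227.]
[[228 202 201 200 202 203 201 185]
 [196 193 199 205 201 202 201 189]
 [206 198 201 204 203 203 210 189]
 [203 195 195 178 183 203 211 189]
 [196 191 171 156 179 203 207 189]
 [194 196 198 205 211 193 202 190]
 [184 196 199 207 206 187 195 193]
 [194 195 176 184 188 196 193 181]
 [211 204 193 155 168 203 193 135]
 [207 187 203 160 170 192 194  98]
 [210 182 184 160 166 177 194  91]
 [209 195 184 176 165 170 191  94]]
red (0.9800482392311096, (8, 8))
green (0.5913870334625244, (8, 8))
```

The button is where it was before the jar went on, both flasks are unmoved, and the jar is centred on the plate. Handing in.

```bash
python3 -c "
from bench import ctrl
print(ctrl.hand_in())"
```

```text
the job is handed in; nothing more can be done
None
```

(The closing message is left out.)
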